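# Find the tight spot on the sample slide and back off

## Task

Two linear sample slides stand on the bench; one of them has a felt-lined brake collar clamped across its rail. Slide that one's shuttle along its rail into the collar until you feel its nose bind tight, then back it off by half the shuttle block's own length (30 mm) so that it stands free, and let go of it. Leave the shuttle of the other slide where it is.

Things in the scene. Friction and masses are not known exactly. Their poses are not given: they have to be found in the camera images.
- shuttle: Shuttle to slide: aluminium block 56 wide x 60 long (along rail) x 32 mm high, steel nose 28 wide x 10 thick standing out 20 mm at +y (tip y = +50, z = 18 to 28 mm), black post knob on top. Origin: middle of its underside, on the 10 mm base plate. y runs along the rail to the collar, z up. Slides only along y, about 1.5 N friction, stays where left. Plate 70 x 360 mm, end plates 38 mm high.
- shuttle_knob (a point): Point to grasp on that shuttle's knob: on the axis of the upright round post, 22 mm diameter on a 28 mm foot flange, 62 mm above the shuttle's origin. The straight part of the post runs from 39 to 75 mm, its top is 78 mm above the shuttle's origin (88 mm above the bench).
- brake_collar: Fixed black bridge with grey felt lining across the rail: 66 wide x 30 long x 38 mm high, thumb screw at +x. Origin: middle of its underside, on the base plate; y runs along the rail, away from the shuttle. Mouth at y = -15 mm; the nose goes 12 mm in, then binds firmly (1 to 2 mm give at 10 N) with the shuttle's origin at y = -53 mm. It does not hold the nose back.
- plain_shuttle: Shuttle of the other slide, same shape, size, origin and axes, on a near-parallel rail without a collar, about 160 mm away. Bystander, not to be moved.

How it is judged:
By the outcome, as a careful person would: the job done as asked, in the order asked, and still so for the second after the job is handed in, with the robot touching nothing.
It also fails if it takes over 32 s, if anything falls off the work surface, if the arm or the gripper's body presses on something with over 40 N, if the wrist force passes 120 N, or if a joint passes its speed limit or range.

## Robot

A 6-joint arm with a two-finger parallel gripper is mounted at the origin on a cart in front of the work surface, level with it; the furniture and walls round the work are solid. World frame = base frame: x ahead of the robot, y to its left, z up, the work surface at z = 0. Lengths are in m, angles in degrees, forces in N, time in s.
With the tool pointing down it reaches from about 0.35 to 0.875 m from the base axis. Payload 4.2 kg.
Tool frame: the origin (TCP) lies between the finger pads; the fingertips stand 11 mm ahead of it and the grasp point (between the pads) lies 8 mm behind it; z points along the fingers, y is the direction in which the jaws open and shut (so a half turn about z gives the same grasp; the last joint's range is limited). The gripper opens to 87 mm and grips with 3 to 60 N. Pads are 19 mm wide; open, the fingers measure 117 mm over their backs; the gripper's body (75 mm by 190 mm) begins 51 mm behind the grasp point.
Start: joints at [14.817, 22.042, 0.453, 0, -68.411, -14.817], TCP at [0.625, 0, 0.234] pointing down, gripper open.
Joint ranges: [-179.83, 179.83], [-69.29, 118.12], [-61.27, 80.66], [-181.25, 117.63], [-171.15, -9.14], [-177.46, 177.46]. Speed limits (degrees/s): [159.86, 159.86, 180, 180, 180, 180].

## Interface

Orientations are given as a 3x3 rotation matrix whose columns are the frame's x, y, z axes.
In Python, from station import sense, capture, get_calibration, finish_job, search_frame, cut_out gives the robot as it stands.
- The arm moves only by the tool arm_command, never from a script. Its argument "rows" is a list of rows, each an object with "fingers": the opening in per cent of the stroke, from 0 (shut) to 100 (fully open); "travel": the shift along the tool's x, y, z in cm, a list of three; "roll": the turn about the tool's z in degrees. A call has 1 to 10 rows; each row is the pose to reach, as a shift and turn from the pose commanded when the call began, along the tool's axes at that moment; what a row does not reach only later rows make up. A row lasts 1/10 s, in which the tool goes at most 50 mm and 8.59 degrees, less where a joint would pass 70% of its speed; a pose out of reach is approached as far as the arm can. A call with a gripper value outside its range is refused whole. The fingers move at their own pace and stop on an object; the grip force is fixed at half the most. Time passes only in rows, so rows that repeat a pose let the fingers close. It gives the time, the measured TCP pose, the force and the opening at its end, in the units of the state.
- sense(): the state, without advancing time (a new reading comes with each control period).
- capture(name): name is "scene" or "side" or "wrist"; returns (picture, depth): 420x560x3 uint8, red, green, blue; 420x560 float32, m along the optical axis (not along the pixel's ray), 0 where there is no reading.
- get_calibration(name): a dict with "fov_y" (degrees; the focal length in pixels is half the picture's height over the tangent of half this angle, whatever the lens; pixels are square), "cx", "cy" (the principal point, pixels), "origin" and "attitude" of the camera in the world; the wrist camera has in their place "mount" (4x4, takes a point from camera to tool coordinates, whose origin is the TCP and whose axes are the flange's). Camera axes: x right, y down, z forward; pixel columns grow to the right and rows downward; lengths in m; the calibration is good to about 2 mm. The wrist camera is an equidistant fisheye: a pixel r from the principal point sees the ray r / f radians off the axis. A picture is of the moment at which its call begins: read the wrist's pose just before it. get_calibration takes no time and is no camera call.
- finish_job(): hands the job in, once; it reports no verdict.
Trained networks look in the newest picture that a camera, given by its name, has taken for a name from the list of things; names that differ only in an ending like _2 or _b are one class to them, and where a whole thing is asked for, a point or a joint stands for the part that bears it (a point fixed in the world has none). Each returns a list of dicts, best first, with "p" (0 to 1); they miss things now and then, are a little off and sometimes report something else, mostly with a low value. They report only what shows in the picture. A call takes as long as a camera call.
- search_frame(camera, label): "position" ([x, y, z] in m, in world coordinates, good to about 4 mm: the middle of the surface that is visible of it).
- cut_out(camera, label): "mask" (420x560 bool, what is visible of it).
The state is a dict: "time_s": time; "joints": joint angles; "joint_velocities": joint speeds; "effort": joint torques, N m; "tcp_pos": TCP position; "ee_rot": TCP orientation; "wrist_force": force on the tool from outside, world axes, zero at the start; "moment": the same for the moment, N m; "gripper_width": opening from 0.0 (shut) to 1.0 (fully open).
Only numpy, scipy, OpenCV 4.12 (cv2) and the standard library are available. Lean on these libraries where they do the work, as an engineer would, in place of code of your own. Each camera call takes 0.05 s, during which the arm holds its last target. There are 200 camera calls.

## Working session

There is one attempt and no reset: what is moved stays moved. The work goes in short steps, Python scripts to look and compute and a tool call to move; the robot and the scene stay as the last step left them, time stands still between calls to the robot, and variables do not carry over. Pictures are saved under pics/ and viewed, about 8 in all and at most 12, crops included, and the job is handed in when it is done.

Besides the shell and the picture viewer there is one more tool, called after ">>>" by a JSON object that holds its "op" and its "data", one argument or row to a line. arm_command: Moves the arm, as the interface text tells. Its arguments: {"type":"object","properties":{"rows":{"type":"array","items":{"type":"object","properties":{"fingers":{"type":"number"},"travel":{"type":"array","items":{"type":"number"}},"roll":{"type":"number"}}}}},"required":["rows"]}

```bash
mkdir -p pics
python3 - <<'E'
from station import *
import cv2,numpy as np
s=sense();print(s['time_s'],s['tcp_pos'],np.round(s['ee_rot'],3).tolist(),s['wrist_force'])
ims=[]
for c in ("scene","side"):
    p,d=capture(c);ims.append(p)
    for l in ("shuttle","shuttle_knob","brake_collar","plain_shuttle"):
        print(c,l,[(np.round(r['position'],3).tolist(),round(r['p'],2)) for r in search_frame(c,l)][:3])
cv2.imwrite('pics/a.png',cv2.resize(np.vstack(ims),(800,1200),interpolation=cv2.INTER_AREA)[:, :, ::-1]) if 0 else [cv2.imwrite(f'pics/a{i}.png',im[:,:,::-1]) for i,im in enumerate(ims)]
print(sense()['time_s'])
E
```

```text
0.0 [6.24417066e-01 4.68317717e-05 2.32440779e-01] [[-0.0, -1.0, -0.002], [-1.0, 0.0, -0.0], [0.0, 0.002, -1.0]] [-0.37460112  0.41598437 -0.15353312]
scene shuttle [([0.462, -0.099, 0.041], 0.85)]
scene shuttle_knob [([0.466, -0.097, 0.043], 0.57)]
scene brake_collar [([0.488, 0.099, 0.043], 0.81)]
scene plain_shuttle [([0.635, 0.034, 0.04], 0.92), ([0.49, 0.096, 0.042], 0.73)]
side shuttle []
side shuttle_knob [([0.464, -0.1, 0.044], 0.95)]
side brake_collar [([0.488, 0.1, 0.039], 0.69)]
side plain_shuttle [([0.634, 0.03, 0.044], 0.56)]
0.5
```

View pics/a0.png

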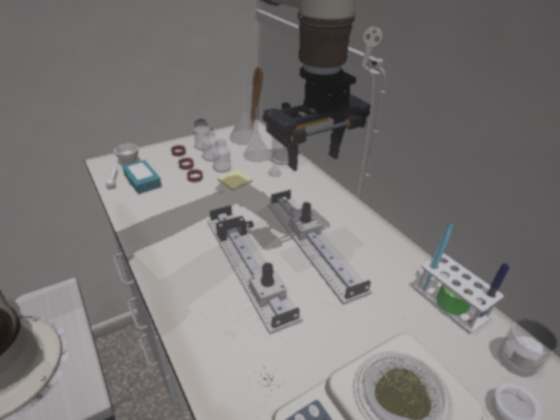

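View pics/a1.png

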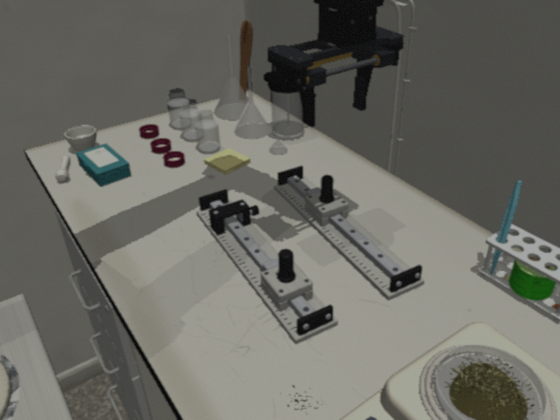

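The collared slide is the left one: shuttle knob at about (267,275) in the scene view and collar at about (230,228). The plain slide is on the right, with its knob at about (305,212). The network positions agree with this. Next I go above the knob for a wrist look.

>>> {"op": "arm_command", "data": {
  "rows": [
    {"fingers": 100,"travel": [2,3.2,0.6],"roll": 2},
    {"fingers": 100,"travel": [4,6.4,1.2],"roll": 4},
    {"fingers": 100,"travel": [6,9.6,1.8],"roll": 6},
    {"fingers": 100,"travel": [8,12.8,2.4],"roll": 7},
    {"fingers": 100,"travel": [9.8,15.8,3],"roll": 7},
    {"fingers": 100,"travel": [9.8,15.8,3],"roll": 7},
    {"fingers": 100,"travel": [9.8,15.8,3],"roll": 7},
    {"fingers": 100,"travel": [9.8,15.8,3],"roll": 7}
  ]
}}

```text
time_s: 1.3
tcp_pos: [0.4681, -0.0977, 0.2041]
ee_rot: [[-0.121, -0.993, 0.002], [-0.993, 0.121, -0.0], [-0.0, -0.002, -1.0]]
wrist_force: [0.8, 0.3, -0.9]
gripper_width: 0.998
```

Run:
```python
from station import *
import cv2,numpy as np
s=sense();R=np.array(s['ee_rot']);t=np.array(s['tcp_pos']);print(s['time_s'],t,np.round(R,3).tolist())
for c in ("wrist","scene","side"):
    p,d=capture(c);k=get_calibration(c);f=210/np.tan(np.radians(k['fov_y']/2))
    if c=="wrist": cv2.imwrite('pics/w0.png',p[:,:,::-1]); print(k)
    v,u=np.mgrid[:420,:560];x=(u-k['cx'])/f;y=(v-k['cy'])/f
    if c=="wrist":
        r=np.hypot(x,y)+1e-9;q=np.tan(np.minimum(r,1.5))/r;x=x*q;y=y*q
        M=np.array(k['mount']);A=R@M[:3,:3];o=t+R@M[:3,3]
    else: A=np.array(k['attitude']);o=np.array(k['origin'])
    W=np.stack([x*d,y*d,d],-1)@A.T+o
    for l in ("shuttle","shuttle_knob","brake_collar","plain_shuttle"):
        for r in search_frame(c,l)[:1]: print(c,l,np.round(r['position'],3),round(r['p'],2))
    for l in ("shuttle","brake_collar"):
        for r in cut_out(c,l)[:1]:
            P=W[r['mask']&(d>0)]
            top=P[(P[:,2]>.038)&(P[:,2]<.045)] if l=="shuttle" else P[(P[:,2]>.044)&(P[:,2]<.052)]
            kn=P[(P[:,2]>.055)&(P[:,2]<.1)]
            kt=P[(P[:,2]>.084)&(P[:,2]<.1)]
            for n,a in (("top",top),("knob",kn),("ktop",kt)):
                if len(a)>5: print(c,l,round(r['p'],2),n,len(a),np.round(np.median(a,0),4),np.round(np.percentile(a,[3,97],0),3).tolist())
                if len(a)>30 and n=="top": print(cv2.minAreaRect((a[:,:2]*1000).astype(np.float32)))
```

```text
1.3 [ 0.4680915  -0.0977268   0.20407236] [[-0.121, -0.993, 0.002], [-0.993, 0.121, -0.0], [-0.0, -0.002, -1.0]]
{'fov_y': 65.70646984690485, 'cx': 281.4868973788697, 'cy': 208.10419209592197, 'mount': array([[ 9.54273036e-05, -9.70121048e-01, -2.42621399e-01,
         6.66501844e-02],
       [ 9.99999677e-01,  2.86130738e-04, -7.50775403e-04,
         1.28787634e-03],
       [ 7.97764460e-04, -2.42621249e-01,  9.70120762e-01,
        -1.51071677e-01],
       [ 0.00000000e+00,  0.00000000e+00,  0.00000000e+00,
         1.00000000e+00]])}
wrist shuttle_knob [ 0.47  -0.089  0.041] 0.61
wrist shuttle 0.97 top 2565 [ 0.4711 -0.0924  0.0419] [[0.445, -0.117, 0.038], [0.497, -0.048, 0.043]]
((471.9364318847656, -79.06082916259766), (78.11947631835938, 55.66410446166992), 85.53276824951172)
wrist shuttle 0.97 knob 623 [ 0.4704 -0.0913  0.0872] [[0.461, -0.098, 0.06], [0.48, -0.08, 0.089]]
wrist shuttle 0.97 ktop 461 [ 0.4708 -0.0888  0.0877] [[0.462, -0.098, 0.085], [0.48, -0.079, 0.089]]
scene shuttle [ 0.466 -0.098  0.04 ] 0.59
scene shuttle_knob [ 0.467 -0.094  0.046] 0.88
scene brake_co
[... 762 characters left out ...]
044] 0.89
side brake_collar [0.487 0.098 0.044] 0.82
side plain_shuttle [0.635 0.031 0.042] 0.57
side shuttle 0.81 top 810 [ 0.4625 -0.0986  0.0412] [[0.443, -0.117, 0.039], [0.496, -0.059, 0.043]]
((471.14697265625, -79.8601303100586), (77.83211517333984, 55.504905700683594), 84.73048400878906)
side shuttle 0.81 knob 349 [ 0.4667 -0.0944  0.0761] [[0.46, -0.099, 0.056], [0.477, -0.083, 0.088]]
side shuttle 0.81 ktop 110 [ 0.4695 -0.0905  0.0868] [[0.461, -0.098, 0.084], [0.478, -0.081, 0.089]]
side brake_collar 0.69 top 421 [0.4844 0.1065 0.0469] [[0.455, 0.093, 0.044], [0.516, 0.123, 0.049]]
((485.7903137207031, 108.92991638183594), (33.35010528564453, 65.77874755859375), 84.7688980102539)
```

View pics/w0.png

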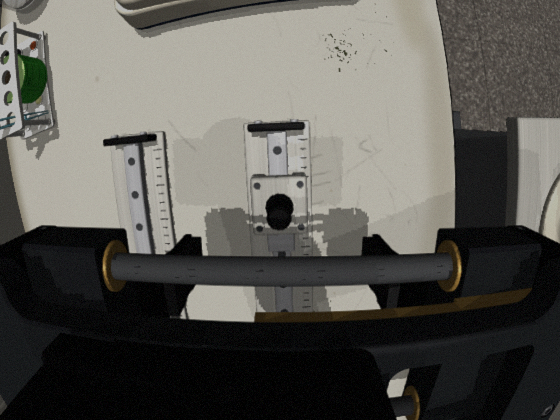

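The wrist view shows the knob at about (279,210) on the block, right under the gripper. The three cameras agree on the knob axis, (0.4705, −0.0895), and on the collar origin, (0.486, 0.1085). The rail yaw is about 4.7°, so I expect about 14.5 cm of travel to binding. Descending now.

>>> {"op": "arm_command", "data": {
  "rows": [
    {"fingers": 100,"travel": [-0.85,-0.15,2],"roll": -2.2},
    {"fingers": 100,"travel": [-0.85,-0.15,5],"roll": -2.2},
    {"fingers": 100,"travel": [-0.85,-0.15,8],"roll": -2.2},
    {"fingers": 100,"travel": [-0.85,-0.15,11],"roll": -2.2},
    {"fingers": 100,"travel": [-0.85,-0.15,13],"roll": -2.2},
    {"fingers": 100,"travel": [-0.85,-0.15,13.8],"roll": -2.2},
    {"fingers": 100,"travel": [-0.85,-0.15,13.8],"roll": -2.2},
    {"fingers": 100,"travel": [-0.85,-0.15,13.8],"roll": -2.2}
  ]
}}

```text
time_s: 3.15
tcp_pos: [0.4704, -0.0897, 0.0664]
ee_rot: [[-0.083, -0.997, 0.002], [-0.997, 0.083, -0.0], [-0.0, -0.002, -1.0]]
wrist_force: [-0.6, 0.6, 0.6]
gripper_width: 1.0
```

>>> {"op": "arm_command", "data": {
  "rows": [
    {"fingers": 50,"travel": [0,0,0],"roll": 0},
    {"fingers": 40,"travel": [0,0,0],"roll": 0},
    {"fingers": 10,"travel": [0,0,0],"roll": 0},
    {"fingers": 10,"travel": [0,0,0],"roll": 0},
    {"fingers": 10,"travel": [0,0,0],"roll": 0},
    {"fingers": 10,"travel": [0,0,0],"roll": 0},
    {"fingers": 10,"travel": [0,0,0],"roll": 0},
    {"fingers": 10,"travel": [0,0,0],"roll": 0}
  ]
}}

```text
time_s: 3.95
tcp_pos: [0.4695, -0.0897, 0.0655]
ee_rot: [[-0.084, -0.996, -0.0], [-0.996, 0.084, -0.0], [0.0, 0.0, -1.0]]
wrist_force: [-1.3, 0.7, 1.1]
gripper_width: 0.356
```

>>> {"op": "arm_command", "data": {
  "rows": [
    {"fingers": 10,"travel": [0,0,0],"roll": 0},
    {"fingers": 10,"travel": [0,0,0],"roll": 0},
    {"fingers": 10,"travel": [0,0,0],"roll": 0},
    {"fingers": 10,"travel": [0,0,0],"roll": 0}
  ]
}}

```text
time_s: 4.35
tcp_pos: [0.4718, -0.0896, 0.0658]
ee_rot: [[-0.083, -0.997, 0.005], [-0.997, 0.083, 0.0], [-0.001, -0.005, -1.0]]
wrist_force: [4.4, -2.7, -3.4]
gripper_width: 0.241
```

>>> {"op": "arm_command", "data": {
  "rows": [
    {"fingers": 10,"travel": [-0.5,-0.1,0],"roll": 0},
    {"fingers": 10,"travel": [-1.5,-0.1,0],"roll": 0},
    {"fingers": 10,"travel": [-2.5,-0.1,0],"roll": 0},
    {"fingers": 10,"travel": [-3.5,-0.1,0],"roll": 0},
    {"fingers": 10,"travel": [-4.5,-0.1,0],"roll": 0},
    {"fingers": 10,"travel": [-5.5,-0.1,0],"roll": 0},
    {"fingers": 10,"travel": [-6.5,-0.1,0],"roll": 0},
    {"fingers": 10,"travel": [-7.5,-0.1,0],"roll": 0},
    {"fingers": 10,"travel": [-8,-0.1,0],"roll": 0},
    {"fingers": 10,"travel": [-8,-0.1,0],"roll": 0}
  ]
}}

```text
time_s: 5.35
tcp_pos: [0.4783, -0.0085, 0.0658]
ee_rot: [[-0.082, -0.997, 0.003], [-0.997, 0.082, 0.001], [-0.001, -0.002, -1.0]]
wrist_force: [4.6, 1.6, -2.3]
gripper_width: 0.242
```

>>> {"op": "arm_command", "data": {
  "rows": [
    {"fingers": 10,"travel": [-0.6,-0.05,0],"roll": 0},
    {"fingers": 10,"travel": [-1.4,-0.05,0],"roll": 0},
    {"fingers": 10,"travel": [-2.2,-0.05,0],"roll": 0},
    {"fingers": 10,"travel": [-3,-0.05,0],"roll": 0},
    {"fingers": 10,"travel": [-3.8,-0.05,0],"roll": 0},
    {"fingers": 10,"travel": [-4.4,-0.05,0],"roll": 0},
    {"fingers": 10,"travel": [-4.7,-0.05,0],"roll": 0},
    {"fingers": 10,"travel": [-5,-0.05,0],"roll": 0},
    {"fingers": 10,"travel": [-5,-0.05,0],"roll": 0}
  ]
}}

```text
time_s: 6.25
tcp_pos: [0.4823, 0.0401, 0.0658]
ee_rot: [[-0.083, -0.997, 0.001], [-0.997, 0.083, 0.001], [-0.001, -0.001, -1.0]]
wrist_force: [3.6, 1.6, -0.8]
gripper_width: 0.241
```

>>> {"op": "arm_command", "data": {
  "rows": [
    {"fingers": 10,"travel": [-0.15,0,0],"roll": 0},
    {"fingers": 10,"travel": [-0.3,0,0],"roll": 0},
    {"fingers": 10,"travel": [-0.45,0,0],"roll": 0},
    {"fingers": 10,"travel": [-0.6,0,0],"roll": 0},
    {"fingers": 10,"travel": [-0.75,0,0],"roll": 0},
    {"fingers": 10,"travel": [-0.9,0,0],"roll": 0},
    {"fingers": 10,"travel": [-0.9,0,0],"roll": 0}
  ]
}}

```text
time_s: 6.95
tcp_pos: [0.4829, 0.0486, 0.0658]
ee_rot: [[-0.084, -0.996, 0.001], [-0.996, 0.084, 0.0], [-0.0, -0.001, -1.0]]
wrist_force: [4.1, -1.0, -0.9]
gripper_width: 0.24
```

>>> {"op": "arm_command", "data": {
  "rows": [
    {"fingers": 10,"travel": [-0.1,0,0],"roll": 0},
    {"fingers": 10,"travel": [-0.2,0,0],"roll": 0},
    {"fingers": 10,"travel": [-0.3,0,0],"roll": 0},
    {"fingers": 10,"travel": [-0.4,0,0],"roll": 0},
    {"fingers": 10,"travel": [-0.4,0,0],"roll": 0}
  ]
}}

```text
time_s: 7.45
tcp_pos: [0.4832, 0.0526, 0.0658]
ee_rot: [[-0.084, -0.996, 0.001], [-0.996, 0.084, 0.0], [-0.0, -0.001, -1.0]]
wrist_force: [4.1, -1.5, -1.2]
gripper_width: 0.245
```

>>> {"op": "arm_command", "data": {
  "rows": [
    {"fingers": 10,"travel": [-0.1,0,0],"roll": 0},
    {"fingers": 10,"travel": [-0.2,0,0],"roll": 0},
    {"fingers": 10,"travel": [-0.2,0,0],"roll": 0}
  ]
}}

```text
time_s: 7.75
tcp_pos: [0.4833, 0.0539, 0.0657]
ee_rot: [[-0.083, -0.997, 0.0], [-0.997, 0.083, -0.001], [0.001, -0.0, -1.0]]
wrist_force: [6.0, -4.2, -0.3]
gripper_width: 0.242
```

>>> {"op": "arm_command", "data": {
  "rows": [
    {"fingers": 10,"travel": [-0.1,0,0],"roll": 0},
    {"fingers": 10,"travel": [-0.2,0,0],"roll": 0},
    {"fingers": 10,"travel": [-0.2,0,0],"roll": 0}
  ]
}}

```text
time_s: 8.05
tcp_pos: [0.4833, 0.0541, 0.0658]
ee_rot: [[-0.083, -0.997, -0.001], [-0.997, 0.083, -0.004], [0.004, 0.001, -1.0]]
wrist_force: [8.1, -12.7, -0.0]
gripper_width: 0.239
```

>>> {"op": "arm_command", "data": {
  "rows": [
    {"fingers": 10,"travel": [-0.1,0,0],"roll": 0},
    {"fingers": 10,"travel": [-0.1,0,0],"roll": 0},
    {"fingers": 10,"travel": [-0.1,0,0],"roll": 0}
  ]
}}

```text
time_s: 8.35
tcp_pos: [0.4833, 0.0542, 0.0658]
ee_rot: [[-0.084, -0.997, -0.002], [-0.996, 0.084, -0.005], [0.005, 0.001, -1.0]]
wrist_force: [8.7, -16.7, 0.3]
gripper_width: 0.245
```

>>> {"op": "arm_command", "data": {
  "rows": [
    {"fingers": 10,"travel": [0.4,0,0],"roll": 0},
    {"fingers": 10,"travel": [0.8,0,0],"roll": 0},
    {"fingers": 10,"travel": [1.3,0,0],"roll": 0},
    {"fingers": 10,"travel": [1.8,0,0],"roll": 0},
    {"fingers": 10,"travel": [2.3,0,0],"roll": 0},
    {"fingers": 10,"travel": [2.8,0,0],"roll": 0},
    {"fingers": 10,"travel": [3.1,0,0],"roll": 0},
    {"fingers": 10,"travel": [3.3,0,0],"roll": 0},
    {"fingers": 10,"travel": [3.3,0,0],"roll": 0},
    {"fingers": 10,"travel": [3.3,0,0],"roll": 0}
  ]
}}

```text
time_s: 9.35
tcp_pos: [0.481, 0.0244, 0.0657]
ee_rot: [[-0.084, -0.997, 0.001], [-0.997, 0.084, -0.0], [0.0, -0.001, -1.0]]
wrist_force: [5.2, -0.3, 1.7]
gripper_width: 0.243
```

>>> {"op": "arm_command", "data": {
  "rows": [
    {"fingers": 70,"travel": [0,0,0],"roll": 0},
    {"fingers": 70,"travel": [0,0,0],"roll": 0},
    {"fingers": 70,"travel": [0,0,0],"roll": 0},
    {"fingers": 70,"travel": [0,0,0],"roll": 0},
    {"fingers": 70,"travel": [0,0,0],"roll": 0},
    {"fingers": 70,"travel": [0,0,0],"roll": 0},
    {"fingers": 70,"travel": [0,0,0],"roll": 0}
  ]
}}

```text
time_s: 10.05
tcp_pos: [0.4804, 0.0247, 0.0655]
ee_rot: [[-0.084, -0.996, -0.001], [-0.996, 0.084, -0.0], [0.0, 0.001, -1.0]]
wrist_force: [0.9, 0.3, 0.2]
gripper_width: 0.689
```

>>> {"op": "arm_command", "data": {
  "rows": [
    {"fingers": 70,"travel": [0,0,-1],"roll": 0},
    {"fingers": 70,"travel": [0,0,-3],"roll": 0},
    {"fingers": 70,"travel": [0,0,-6],"roll": 0},
    {"fingers": 70,"travel": [0,0,-9],"roll": 0},
    {"fingers": 70,"travel": [0,0,-12],"roll": 0},
    {"fingers": 70,"travel": [0,0,-14],"roll": 0},
    {"fingers": 70,"travel": [0,0,-14],"roll": 0},
    {"fingers": 70,"travel": [0,0,-14],"roll": 0}
  ]
}}

```text
time_s: 10.85
tcp_pos: [0.4803, 0.0248, 0.2059]
ee_rot: [[-0.084, -0.996, 0.001], [-0.996, 0.084, 0.001], [-0.001, -0.001, -1.0]]
wrist_force: [-0.7, 0.4, 0.2]
gripper_width: 0.703
```

Run:
```python
from station import *
import cv2,numpy as np
for c in ("scene","side"):
    p,d=capture(c);k=get_calibration(c);f=210/np.tan(np.radians(k['fov_y']/2))
    if c=="side":cv2.imwrite('pics/e.png',p[:,:,::-1])
    v,u=np.mgrid[:420,:560];x=(u-k['cx'])/f;y=(v-k['cy'])/f
    W=np.stack([x*d,y*d,d],-1)@np.array(k['attitude']).T+k['origin']
    print(c,'plain',[np.round(r['position'],3) for r in search_frame(c,'plain_shuttle')[:2]])
    for r in cut_out(c,'shuttle')[:2]:
        P=W[r['mask']&(d>0)]
        for lo,hi in((.084,.1),(.038,.045)):
            a=P[(P[:,2]>lo)&(P[:,2]<hi)]
            if len(a)>5: print(c,round(r['p'],2),np.round(np.median(a,0),4),cv2.minAreaRect((a[:,:2]*1000).astype(np.float32)))
print(sense()['time_s'],sense()['wrist_force'])
```

```text
scene plain [array([0.637, 0.031, 0.041])]
scene 0.83 [0.4805 0.0234 0.0869] ((480.3807678222656, 24.559894561767578), (18.51947593688965, 19.92140007019043), 51.47951889038086)
scene 0.83 [0.4739 0.015  0.0413] ((481.0513916015625, 33.53913116455078), (78.57003021240234, 55.64559555053711), 85.13909149169922)
side plain [array([0.634, 0.036, 0.045])]
side 0.77 [0.4782 0.0234 0.0868] ((478.4874267578125, 23.716632843017578), (16.54153060913086, 17.6729736328125), 43.47431945800781)
side 0.77 [0.4713 0.0156 0.041 ] ((480.1952209472656, 34.213340759277344), (78.07941436767578, 55.53159713745117), 85.05782318115234)
11.15 [-0.8427322  -0.59451698 -0.18410792]
```

View pics/e.png

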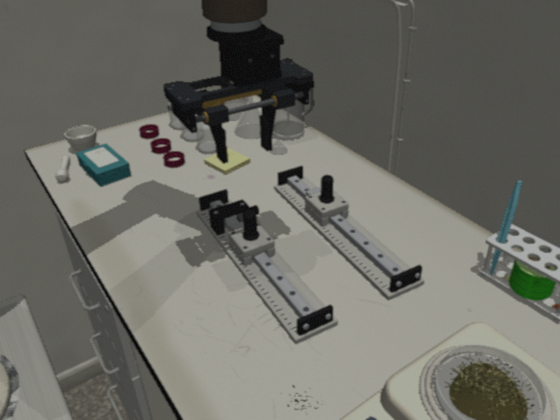

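The side view shows the shuttle standing just short of the collar, with its knob at about (250,222). The plain shuttle has not moved (knob at about (327,188)), and the gripper is well clear.

```bash
python3 -c "
from station import *
print(finish_job())"
```

```text
the job is handed in; nothing more can be done
None
```

The job is done and handed in at about 11 s of the 32 s allowed. I slid the collared slide's shuttle into the collar until it bound, backed it off 30 mm, let go and lifted clear.

- **Binding:** the force against the push rose to about 17 N. The last 3 mm of commanded push moved the shuttle only 0.3 mm, to y = 0.0542 m.
- **Back-off:** the arm's own reading shows 29.9 mm along the rail. After release, the scene and side cameras put the shuttle at y ≈ 0.024 m, about 84 mm from the collar origin (83 mm expected).
- **Other slide:** the detector's positions for the plain shuttle scatter by up to 6 mm between looks, within its error. The picture shows it where it was.
- **Disagreement:** binding came about 1.5 mm earlier than the camera estimate, within calibration error. A sideways force of 4–9 N acted while gripping, from a slight off-centre grasp; it was gone after release.

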